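# Switch on the soldering corner in order

## Robot

A 7-joint arm with a two-finger parallel gripper is mounted at the origin on the work surface. World frame = base frame: x ahead of the robot, y to its left, z up, the work surface at z = 0. Lengths are in m, angles in degrees, forces in N, time in s.
With the tool pointing down it reaches from about 0.4 to 0.85 m from the base axis. Payload 10.4 kg.
Tool frame: the origin (TCP) lies between the finger pads; the fingertips stand tips_ahead ahead of it and the grasp point (between the pads) lies 11 mm behind it (tips_ahead is the distance from the TCP to the fingertips, in m); z points along the fingers, y is the line along which they close (so a half turn about z gives the same grasp; the last joint's range is limited). The gripper opens to 87 mm and grips with 3 to 60 N. Pads are 19 mm wide; open, the fingers measure 117 mm over their backs; the gripper's body (75 mm by 190 mm) begins 51 mm behind the grasp point.
Start: joints at [-72.399, 19.034, -3.707, 83.658, 1.238, 77.344, -5.071], TCP at [0.202, 0.591, 0.231] pointing down, gripper open.
Joint ranges: [-148.97, 148.97], [-28.65, 121.19], [-84.17, 76.75], [9.2, 138.47], [-72.65, 252.65], [3.7, 117.97], [-149.18, 149.18]. Speed limits (degrees/s): [127.2, 127.2, 159.86, 159.86, 180, 180, 180].

## Interface

Orientations are given as [roll, pitch, yaw] about the fixed x, y, z axes, in that order (R = Rz(yaw) Ry(pitch) Rx(roll)).
In Python, from workcell import sense, snapshot, finish_job, outline_of, tips_ahead gives the robot as it stands.
- The arm moves only by the tool step_arm, never from a script. Its arguments are lists of equal length, an entry for each row: "linear": the shift along the tool's x, y, z in mm, a list of three; "dr": the turn, a rotation vector about the tool's x, y, z in degrees, a list of three. A call has 1 to 5 rows; each row shifts and turns the commanded pose from where the row before left it, along the tool's axes as they then stand; what a row does not reach is not made up. A row lasts 1/10 s, in which the tool goes at most 50 mm and 8.59 degrees, less where a joint would pass 70% of its speed; a pose out of reach is approached as far as the arm can. A call with a gripper value outside its range is refused whole. "fingers" is the finger opening in mm, from 0 to 87, set as the call begins (left out, the last holds). The fingers move at their own pace and stop on an object; "squeeze" is the grip in N (left out, the last holds). Time passes only in rows, so rows that do not move let the fingers close. It gives the time, the measured TCP pose, the force, the opening and the grip force at its end, in the units of the state.
- sense(): the state, without advancing time (a new reading comes with each control period).
- snapshot(name): name is "side" or "top" or "wrist"; returns a dict with "img" (420x560x3 uint8, blue, green, red), "fovy" (degrees; the focal length in pixels is half the picture's height over the tangent of half this angle, whatever the lens; pixels are square), "cx", "cy" (the principal point, pixels), "camera_from_world" (4x4, takes a point from world to camera coordinates); the wrist camera has in their place "tool_from_camera" (4x4, takes a point from camera to tool coordinates, whose origin is the TCP and whose axes are the flange's). Camera axes: x right, y up, looking along -z (the intrinsics and any distortion apply to the point x, -y, -z); pixel columns grow to the right and rows downward; lengths in m; the calibration is good to about 2 mm. A picture is of the moment at which its call begins: read the wrist's pose just before it. There is no depth.
- finish_job(): hands the job in; it is judged then, once.
Trained networks look in the newest picture that a camera, given by its name, has taken for a name from the list of things; names that differ only in an ending like _2 or _b are one class to them, and where a whole thing is asked for, a point or a joint stands for the part that bears it (a point fixed in the world has none). Each returns a list of dicts, best first, with "conf" (0 to 1); they miss things now and then, are a little off and sometimes report something else, mostly with a low value. They report only what shows in the picture. A call takes as long as a camera call. They do not tell look-alikes from the thing itself.
- outline_of(camera, label): "pixels" (420x560 bool, what is visible of it) and "position" ([column, row] in pixels, amid what is visible of it).
The state is a dict: "time": time; "joints": joint angles; "joint_velocities": joint speeds; "tau": joint torques, N m; "tcp_pos": TCP position; "eef_rot": TCP orientation; "force": force on the tool from outside, world axes, zero at the start; "moment": the same for the moment, N m; "finger_gap": finger opening in m; "grasp_force": force on a finger pad.
Only numpy, scipy, OpenCV 4.12 (cv2) and the standard library are available. Lean on these libraries where they do the work, as an engineer would, in place of code of your own. Each camera call takes 0.05 s, during which the arm holds its last target. There are 200 camera calls.

## Task

Get the soldering place ready with your fingertips, in this order: press down the raised end of the rocker on the fume extractor until it is fully over, then press the square push latch on the front strip of the light box all the way in so that it stays down, then press the big round button on the soldering station fully down for a moment and let it come back up. Do not press the station's small round button, and do not pick up, push aside or tip the station or any of the things standing about. Finish with your hand clear of everything.

Things in the scene. Friction and masses are not known exactly. Their poses are not given: they have to be found in the camera images.
- extractor: Fume extractor, white painted box 160 (x) x 170 (y) x 130 mm high, fixed to the bench, with a slotted grille on its front (-x) face and a round outlet on its back. Origin: centre of its underside; z up. It stands left or right of the light box, the soldering station on the other side. The rocker sits at the middle of its top, in a thin aluminium bezel 78 x 56 mm outside, 10 mm high.
- rocker (a joint): Black paddle rocker on the extractor's top: plate 60 (x) x 38 (y) x 10 mm, rocking about the extractor's y axis, pivot 143 mm above the bench. 0 rad = off: its end towards the extractor's +x (back) is raised, the plate sloping 0.18 rad; 0.36 rad = fully over, on: that end slopes down 0.18 rad. No spring: moves at about 4 N on the raised end, stays where left; may start up to 0.05 rad over.
- rocker_raised_end (a point): Point on the rocker's top face, on its mid line, 22 mm from the pivot towards the extractor's +x: the place to press, straight down. It moves with the rocker, from about 152 mm above the bench when off to about 144 mm when on.
- lightbox: Light box, wooden box 300 (x) x 260 (y) x 55 mm high, fixed to the bench, with a leaded glass panel lying on its white top (reaches 63 mm above the bench) and a bare aluminium strip 62 mm wide along its front (-x) edge. Origin: centre of its underside; z up.
- latch (a joint): Push latch on the light box's front strip: black square cap 32 x 32 mm in a thin square frame 6 mm high, standing 20 mm above the strip, at (-115, +55) mm in the light box's frame. 0 m = out; 0.010 m = fully pressed in, straight down. No spring: moves at about 3 N and stays where it is left; it may start up to 0.001 m in.
- latch_top (a point): Centre of the top of the latch's cap, 75 mm above the bench when out, 65 mm when in.
- station: Soldering station, loose grey box 150 (x) x 160 (y) x 90 mm high on rubber feet, about 1.8 kg, with a display and a dial on its front (-x) face and two round black buttons on its top. Origin: centre of its underside; z up.
- big_button (a joint): Big round button, 36 mm across, standing 12 mm above the station's top, at (0, +38) mm in the station's frame. 0 m = up; 0.008 m = fully down. Spring: 1.5 N to start, 5 N fully down; comes back up by itself.
- big_button_top (a point): Centre of the big button's top, 102 mm above the bench when up.
- small_button (a joint): Small round button, 16 mm across, standing 12 mm above the station's top, at (0, -42) mm in the station's frame; same travel and spring. To be left alone.
- small_button_top (a point): Centre of the small button's top, 102 mm above the bench when up.
- spool: Solder spool, 56 mm across, 42 mm high, loose, standing on end on the light box's front strip beside the latch. Origin: centre of its underside. To be left alone.
- flux_bottle: Square white flux bottle, 70 x 70 mm, 162 mm high, loose on the bench. Origin: centre of its underside. To be left alone.
- brush_jar: Glass jar 72 mm across with four brushes standing in it, about 200 mm high in all, loose on the bench. Origin: centre of its underside. To be left alone.
- iron_stand: Soldering iron lying along y in a steel stand, 60 (x) x 265 (y) mm, 74 mm high, one loose piece, on the bench between the robot and the light box. Origin: centre of its base plate's underside. To be left alone.
Mind the look-alikes: they are no part of the job. Several things have the shape of the station; the one meant has the colours described above. Several things have the shape of the extractor; the one meant has the colours described above.

How it is judged (in metres and radians):
On the way, in this order (a step that is already met when the one before it is completed fails the run):
1. the extractor's rocker is fully over (on) (value of joint rocker above 0.3 rad), for 0.1 s.
2. the light box's latch is pressed in (value of joint latch above 0.008 m), for 0.1 s.
3. the station's big button is pressed down (value of joint big_button above 0.006 m), for 0.05 s.
At the end, for the whole second after the job is handed in: Rocker over beyond 0.30 rad (of 0.36), latch in beyond 8 mm (of 10), both station buttons back up (within 1.5 mm), the station and the four bystanders upright, at rest and within 25 mm of where they started (value of joint rocker above 0.3 rad and value of joint latch above 0.008 m and value of joint each of big_button, small_button below 0.0015 m and distance of each of station, spool, flux_bottle, brush_jar, iron_stand from where it was at the start of the episode below 0.025 m and angle between station's own z axis and vertical below 0.1 rad and linear speed of each of station, spool, flux_bottle, brush_jar, iron_stand below 0.02 m/s and angle between each of spool, flux_bottle, brush_jar, iron_stand's own z axis and vertical below 0.15 rad); the robot touches nothing.
It fails at once if the latch is pressed before the rocker is over (value of joint latch above 0.004 m and value of joint rocker below 0.28 rad).
It fails at once if the big button is pressed before the rocker is over and the latch is in (value of joint big_button above 0.003 m and (value of joint rocker below 0.28 rad or value of joint latch below 0.0075 m)).
It fails at once if the small button is pressed (value of joint small_button above 0.003 m).
It fails at once if the station is lifted, tipped or pushed away (distance of station from where it was at the start of the episode above 0.025 m or angle between station's own z axis and vertical above 0.12 rad).
It fails at once if a thing standing about is lifted, tipped or pushed away (distance of any of spool, flux_bottle, brush_jar, iron_stand from where it was at the start of the episode above 0.025 m or angle between any of spool, flux_bottle, brush_jar, iron_stand's own z axis and vertical above 0.3 rad).
It also fails if it takes over 58 s, if anything falls off the work surface, if the arm or the gripper's body presses on something with over 40 N, if the wrist force passes 120 N, or if a joint passes its speed limit or range.

## Working session

There is one attempt and no reset: what is moved stays moved. The work goes in short steps, Python scripts to look and compute and a tool call to move; the robot and the scene stay as the last step left them, time stands still between calls to the robot, and variables do not carry over. Pictures are saved under pics/ and viewed, at most 10 in all, crops included, and the job is handed in when it is done.

Besides the shell and the picture viewer there is one more tool, called after "Emit:" as name(argument=value, ...), one argument or row to a line, values as JSON. step_arm: Moves the arm, as the interface text tells. Its arguments: {"type":"object","properties":{"linear":{"type":"array"},"dr":{"type":"array"},"fingers":{"type":"number"},"squeeze":{"type":"number"}},"required":["linear","dr"]}

```bash
mkdir -p pics; cat > h.py <<'E'
import numpy as np, cv2
from workcell import *
from scipy.spatial.transform import Rotation as R
def ray(s,px,T_wc):
    f=210/np.tan(np.radians(s["fovy"])/2)
    d=np.array([(px[0]-s["cx"])/f,-(px[1]-s["cy"])/f,-1.0])
    return T_wc[:3,3],T_wc[:3,:3]@d
def at_z(s,px,z,T_wc):
    o,d=ray(s,px,T_wc); return o+d*(z-o[2])/d[2]
def fixT(s): return np.linalg.inv(s["camera_from_world"])
def wristT(s,st):
    T=np.eye(4);T[:3,:3]=R.from_euler('xyz',st["eef_rot"],degrees=True).as_matrix();T[:3,3]=st["tcp_pos"]
    return T@s["tool_from_camera"]
E
python3 - <<'E'
from h import *
st=sense();print({k:np.round(v,3) for k,v in st.items()},tips_ahead)
for c in ["top","side"]:
    s=snapshot(c);cv2.imwrite(f"pics/{c}0.png",s["img"]);print(c,[k for k in s],s["fovy"],s["cx"],s["cy"],fixT(s)[:3,3])
    for l in ["extractor","rocker","rocker_raised_end","lightbox","latch","latch_top","station","big_button","small_button","spool","flux_bottle","brush_jar","iron_stand"]:
        print(l,[(round(o["conf"],2),np.round(o["position"]).tolist(),int(o["pixels"].sum())) for o in outline_of(c,l)][:4])
E
```

```text
{'time': np.float64(0.0), 'joints': array([-72.4  ,  19.072,  -3.709,  83.704,   1.237,  77.343,  -5.075]), 'joint_velocities': array([-0.004, -0.059,  0.06 ,  0.04 , -0.037,  0.095,  0.037]), 'tau': array([ 0.0000e+00, -6.2326e+01,  2.5000e-02, -3.8991e+01, -6.1000e-02,
        3.9000e-02,  0.0000e+00]), 'tcp_pos': array([0.202, 0.591, 0.23 ]), 'eef_rot': array([-1.79921e+02,  3.00000e-03,  1.61104e+02]), 'force': array([ 0.844, -0.096,  0.186]), 'moment': array([-0.001, -0.001, -0.   ]), 'grasp_force': np.float64(0.0), 'finger_gap': np.float64(0.087)} 0.008
top ['img', 'fovy', 'cx', 'cy', 'camera_from_world'] 50.149583284969985 281.52827748961533 209.9282203289226 [ 0.34008037 -0.08309485  1.28691071]
extractor [(0.98, [132.0, 303.0], 5179), (0.91, [119.0, 195.0], 4962)]
rocker [(0.95, [124.0, 306.0], 380), (0.94, [116.0, 193.0], 372)]
rocker_raised_end [(0.89, [110.0, 194.0], 370), (0.69, [118.0, 198.0], 4914), (0.64, [126.0, 303.0], 406)]
lightbox [(0.74, [252.0, 148.0], 9319)]
latch [(0.45, [230.0, 184.0], 155), (0.2, [279.0, 181.0], 361)]
latch_top [(0.55, [234.0, 185.0], 146)]
[... 404 characters left out ...]
7497655004637 284.0613724262052 213.33991435668398 [-0.78391864 -0.14017289  1.26732745]
extractor [(0.74, [141.0, 229.0], 1691)]
rocker [(0.51, [144.0, 265.0], 228), (0.37, [140.0, 229.0], 1734)]
rocker_raised_end [(0.53, [142.0, 269.0], 253)]
lightbox [(0.91, [258.0, 198.0], 4406), (0.68, [243.0, 211.0], 117)]
latch [(0.64, [244.0, 214.0], 107)]
latch_top [(0.44, [239.0, 215.0], 81)]
station [(0.88, [355.0, 232.0], 2477), (0.83, [436.0, 244.0], 2776)]
big_button [(0.67, [346.0, 218.0], 80), (0.4, [428.0, 233.0], 92)]
small_button [(0.74, [143.0, 230.0], 1686)]
spool [(0.83, [279.0, 207.0], 274)]
flux_bottle []
brush_jar [(0.74, [336.0, 181.0], 605)]
iron_stand [(0.94, [268.0, 266.0], 942)]
```

```bash
python3 - <<'E'
import cv2
a=cv2.imread("pics/top0.png");b=cv2.imread("pics/side0.png")
cv2.imwrite("pics/top1.png",cv2.resize(a[80:350,40:540],(800,432),interpolation=2))
cv2.imwrite("pics/side1.png",cv2.resize(b[130:330,60:500],(800,364),interpolation=2))
E
```

```text
(no output)
```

View pics/top1.png

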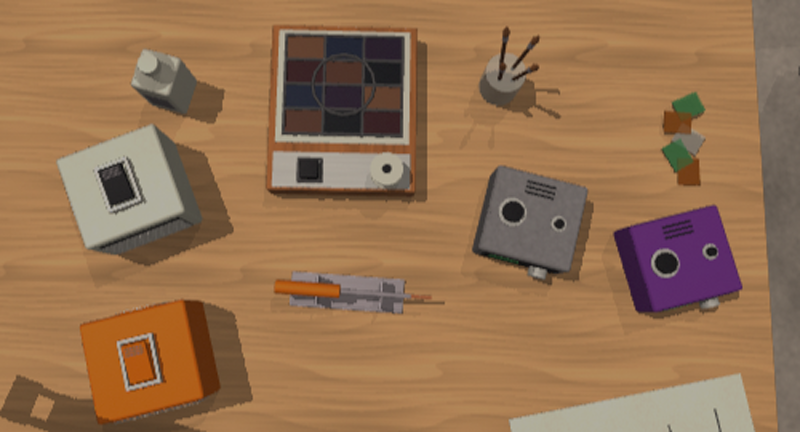

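View pics/side1.png

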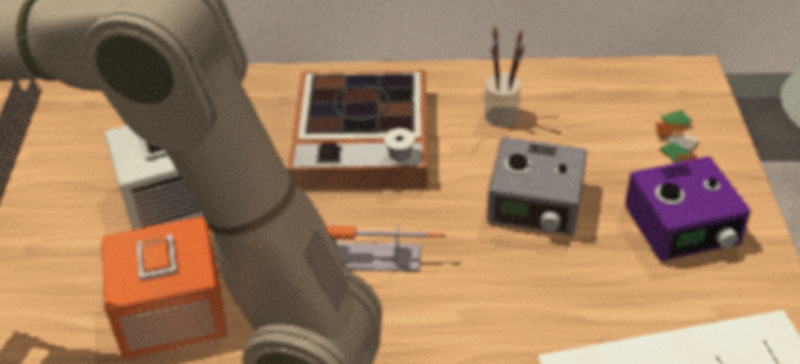

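The top view shows the white extractor at (115,195), the latch at about (233,185), the spool at (281,181), and the grey station at (372,214) with its big button at (360,212). The orange extractor and the purple station are look-alikes.

```bash
python3 - <<'E'
from h import *
s=snapshot("top");T=fixT(s);print(np.round(T,3))
# pixel coordinates from crop: u=40+cu*500/800, v=80+cv*270/432
c=lambda u,v:(40+u*.625,80+v*.625)
g=cv2.cvtColor(s["img"],cv2.COLOR_BGR2GRAY)
def dark(u,v,r,z,name,th=60):
    u0,v0=c(u,v);u0=int(u0);v0=int(v0)
    m=(g[v0-r:v0+r+1,u0-r:u0+r+1]<th).astype(np.uint8)
    n,l,stt,cen=cv2.connectedComponentsWithStats(m)
    i=l[r,r]
    ys,xs=np.nonzero(l==i);ys=ys+v0-r;xs=xs+u0-r
    P=np.array([at_z(s,p,z,T)[:2] for p in zip(xs,ys)])
    rect=cv2.minAreaRect((P*1000).astype(np.float32))
    print(name,i,len(xs),(xs.mean(),ys.mean()),"world",P.mean(0).round(4),rect)
dark(118,185,16,.143,"rocker",80);dark(309,168,13,.075,"latch");dark(513,211,12,.102,"big");dark(560,224,8,.102,"small")
for n,p,z in [("spool",(387,168),.097),("flux",(155,65),.162),("jar",(500,95),0.),("iron1",(290,285),.05),("iron2",(445,300),.05)]:
    print(n,at_z(s,c(*p),z,T).round(3))
for l,z in [("extractor",.13),("lightbox",.055),("station",.09)]:
    for o in outline_of("top",l):
        ys,xs=np.nonzero(o["pixels"]);print(l,at_z(s,(xs.mean(),ys.mean()),z,T).round(3),s["img"][o["pixels"]].mean(0).round())
E
```

```text
[[ 0.012  0.99  -0.142  0.34 ]
 [-1.     0.015  0.018 -0.083]
 [ 0.02   0.142  0.99   1.287]
 [ 0.     0.     0.     1.   ]]
rocker 1 388 (np.float64(112.41752577319588), np.float64(195.02319587628867)) world [0.5361 0.3312] ((536.6039428710938, 331.1440124511719), (63.65766143798828, 41.3956298828125), 23.07861328125)
latch 1 195 (np.float64(233.33333333333334), np.float64(185.81025641025641)) world [0.5785 0.0282] ((578.0328369140625, 27.736927032470703), (39.42355728149414, 35.67205047607422), 1.4484269618988037)
big 2 128 (np.float64(360.2265625), np.float64(211.890625)) world [ 0.5077 -0.315 ] ((507.4938049316406, -314.404052734375), (32.228492736816406, 32.48877716064453), 89.3857421875)
small 1 26 (np.float64(389.34615384615387), np.float64(219.65384615384616)) world [ 0.4879 -0.3928] ((487.62933349609375, -392.55780029296875), (11.202596664428711, 13.562573432922363), 44.83372497558594)
spool [ 0.579 -0.105  0.097]
flux [0.729 0.274 0.162]
jar [ 0.739 -0.315  0.   ]
iron1 [0.382 0.058 0.05 ]
iron2 [ 0.359 -0.208  0.05 ]
extractor [0.528 0.316 0.13 ] [123. 137. 140.]
extractor [0.26  0.266 0.13 ] [ 32.  88. 157.]
lightbox [ 0.695 -0.021  0.055] [ 71.  82. 101.]
lightbox [ 0.372 -0.037  0.055] [ 89. 103. 131.]
station [ 0.432 -0.595  0.09 ] [93. 45. 84.]
station [ 0.494 -0.346  0.09 ] [ 90.  93. 100.]
```

Emit:
step_arm(
  linear=[
    [-42,-12,0],
    [-42,-12,0],
    [-42,-12,0],
    [-42,-12,0],
    [-42,-12,0],
  ],
  dr=[
    [0,0,0],
    [0,0,0],
    [0,0,0],
    [0,0,0],
    [0,0,0],
  ],
  fingers=0,
)

```text
time: 2.1
tcp_pos: [0.383, 0.4654, 0.2308]
eef_rot: [180.0, 0.0, 161.1]
force: [0.5, 0.3, 0.7]
finger_gap: 0.0548
grasp_force: 0.0
```

Emit:
step_arm(
  linear=[
    [-42,-12,0],
    [-42,-12,0],
    [-42,-12,0],
    [-30,-12,0],
    [0,0,0],
  ],
  dr=[
    [0,0,0],
    [0,0,0],
    [0,0,0],
    [0,0,0],
    [0,0,0],
  ],
)

```text
time: 2.6
tcp_pos: [0.518, 0.3655, 0.2305]
eef_rot: [-179.9, 0.1, 160.7]
force: [-0.5, 0.7, -0.1]
finger_gap: 0.0153
grasp_force: 0.0
```

Emit:
step_arm(
  linear=[
    [0,0,0],
    [0,0,0],
    [0,0,0],
    [0,0,0],
    [0,0,0],
  ],
  dr=[
    [0,0,-8.4],
    [0,0,-8.4],
    [0,0,-8.4],
    [0,0,-8.4],
    [0,0,-8.4],
  ],
)

```text
time: 3.1
tcp_pos: [0.5131, 0.3712, 0.2306]
eef_rot: [180.0, -0.0, -156.5]
force: [-0.5, -0.3, 1.1]
finger_gap: 0.0004
grasp_force: 0.0
```

```bash
python3 - <<'E'
from h import *
st=sense();s=snapshot("wrist");T=wristT(s,st);cv2.imwrite("pics/w1.png",s["img"]);print(st["tcp_pos"],T.round(3))
for l in ["rocker","rocker_raised_end","extractor"]:
    for o in outline_of("wrist",l):
        ys,xs=np.nonzero(o["pixels"]);P=np.array([at_z(s,p,.146,T)[:2] for p in zip(xs,ys)])
        print(l,o["conf"],o["position"],len(xs),P.mean(0).round(4),cv2.minAreaRect((P*1000).astype(np.float32)))
f=210/np.tan(np.radians(s["fovy"])/2)
for p in [(.5361,.3312,.146),(.5563,.3396,.152)]:
    q=np.linalg.inv(T)@np.r_[p,1];print(s["cx"]-f*q[0]/q[2],s["cy"]+f*q[1]/q[2])
E
```

```text
[0.51314936 0.37122785 0.23056759] [[-0.399 -0.881 -0.255  0.443]
 [ 0.917 -0.383 -0.11   0.341]
 [-0.001 -0.278  0.961  0.384]
 [ 0.     0.     0.     1.   ]]
rocker 0.87 [212.5, 226.0] 3886 [0.5324 0.3279] ((532.8807373046875, 327.814453125), (57.91960525512695, 38.338829040527344), 21.720447540283203)
extractor 0.78 [217.6, 185.1] 33792 [0.5066 0.3182] ((518.6192626953125, 325.55072021484375), (134.9474639892578, 157.186767578125), 22.89699935913086)
218.51008275096785 228.71688587779494
218.09525530271236 259.59067680012527
```

View pics/w1.png

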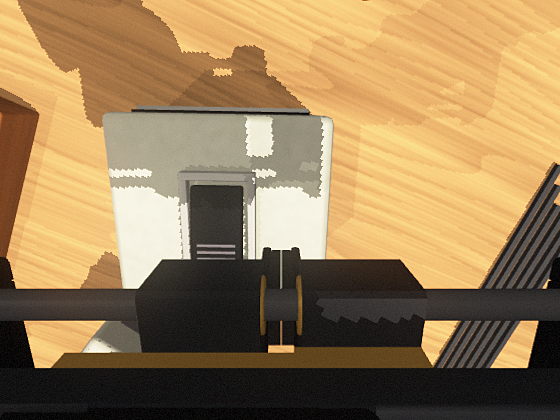

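```bash
python3 - <<'E'
from h import *
st=sense();s=snapshot("wrist");T=wristT(s,st)
d=np.array([np.cos(np.radians(22.8)),np.sin(np.radians(22.8)),0])
e=at_z(s,(216.5,185),.142,T);print(e, "pivot",e+.029*d,"press",e+.0525*d)
p=e+.0525*d;p[2]=.175
print("tool delta mm",R.from_euler('xyz',st["eef_rot"],degrees=True).inv().apply(p-st["tcp_pos"])*1000)
E
```

```text
[0.50687506 0.31780758 0.142     ] pivot [0.53360909 0.32904553 0.142     ] press [0.55527288 0.33815215 0.142     ]
tool delta mm [-25.80987987 -46.5039734   55.56762007]
```

Emit:
step_arm(
  linear=[
    [-13,-23,0],
    [-14,-24,0],
    [0,0,25],
    [0,0,25],
    [0,0,0],
  ],
  dr=[
    [0,0,0],
    [0,0,0],
    [0,0,0],
    [0,0,0],
    [0,0,0],
  ],
)

```text
time: 3.85
tcp_pos: [0.5553, 0.3371, 0.1769]
eef_rot: [-179.9, -0.3, -157.0]
force: [0.2, 0.1, 0.6]
finger_gap: 0.0003
grasp_force: 0.0
```

Emit:
step_arm(
  linear=[
    [0,0,8],
    [0,0,6],
    [0,0,3],
    [0,0,3],
    [0,0,0],
  ],
  dr=[
    [0,0,0],
    [0,0,0],
    [0,0,0],
    [0,0,0],
    [0,0,0],
  ],
)

```text
time: 4.35
tcp_pos: [0.5572, 0.3382, 0.1609]
eef_rot: [180.0, 0.1, -156.9]
force: [-0.4, 0.3, -0.3]
finger_gap: 0.0004
grasp_force: 0.0
```

Emit:
step_arm(
  linear=[
    [0,0,2],
    [0,0,2],
    [0,0,1],
    [0,0,0],
    [0,0,0],
  ],
  dr=[
    [0,0,0],
    [0,0,0],
    [0,0,0],
    [0,0,0],
    [0,0,0],
  ],
)

```text
time: 4.85
tcp_pos: [0.5576, 0.3383, 0.1562]
eef_rot: [180.0, 0.1, -156.9]
force: [3.7, 1.4, 5.9]
finger_gap: 0.0007
grasp_force: 2.7
```

Emit:
step_arm(
  linear=[
    [0,0,1],
    [0,0,1],
    [0,0,1],
    [0,0,0],
    [0,0,0],
  ],
  dr=[
    [0,0,0],
    [0,0,0],
    [0,0,0],
    [0,0,0],
    [0,0,0],
  ],
)

```text
time: 5.35
tcp_pos: [0.5579, 0.3384, 0.1536]
eef_rot: [180.0, 0.2, -156.9]
force: [4.3, 2.6, 7.9]
finger_gap: 0.0006
grasp_force: 3.7
```

Emit:
step_arm(
  linear=[
    [0,0,1],
    [0,0,0],
    [0,0,0],
  ],
  dr=[
    [0,0,0],
    [0,0,0],
    [0,0,0],
  ],
)

```text
time: 5.65
tcp_pos: [0.558, 0.3385, 0.1534]
eef_rot: [180.0, 0.2, -156.9]
force: [2.1, 0.5, 12.2]
finger_gap: 0.0009
grasp_force: 6.2
```

Emit:
step_arm(
  linear=[
    [0,0,1],
    [0,0,1],
    [0,0,0],
    [0,0,0],
  ],
  dr=[
    [0,0,0],
    [0,0,0],
    [0,0,0],
    [0,0,0],
  ],
)

```text
time: 6.05
tcp_pos: [0.5581, 0.3386, 0.1531]
eef_rot: [179.9, 0.2, -156.9]
force: [-2.4, -2.1, 22.8]
finger_gap: 0.0003
grasp_force: 11.3
```

Emit:
step_arm(
  linear=[
    [0,0,-20],
    [0,0,-40],
    [-20,0,-20],
    [-20,0,0],
    [0,0,0],
  ],
  dr=[
    [0,0,0],
    [0,0,0],
    [0,0,0],
    [0,0,0],
    [0,0,0],
  ],
)

```text
time: 6.55
tcp_pos: [0.5945, 0.3537, 0.2286]
eef_rot: [-180.0, -0.1, -156.9]
force: [-0.7, -0.2, -1.0]
finger_gap: 0.0004
grasp_force: 0.0
```

```bash
python3 - <<'E'
from h import *
st=sense();s=snapshot("wrist");T=wristT(s,st);cv2.imwrite("pics/w2.png",s["img"]);print(st["tcp_pos"],st["force"])
E
```

```text
[0.59450212 0.35369931 0.22861663] [-0.68743504 -0.16820767 -1.02478124]
```

View pics/w2.png

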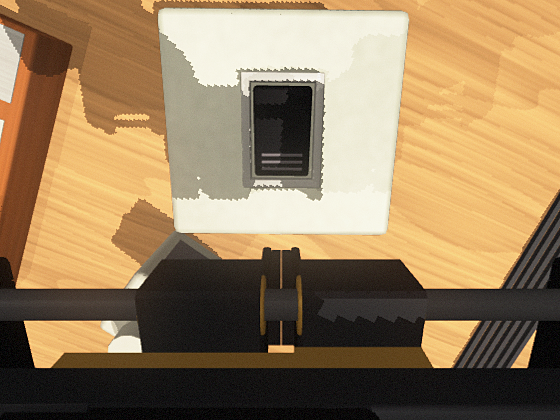

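The rocker sits inside its bezel at cols 250–315, rows 83–178. I'll compare its end widths with predictions for the on and off states.

```bash
python3 - <<'E'
from h import *
st=sense();s=snapshot("wrist");T=wristT(s,st)
f=210/np.tan(np.radians(s["fovy"])/2)
d=np.r_[np.cos(np.radians(23)),np.sin(np.radians(23))];n=np.r_[-d[1],d[0]]
def pj(p):
    q=np.linalg.inv(T)@np.r_[p,1];return np.round([s["cx"]-f*q[0]/q[2],s["cy"]+f*q[1]/q[2]],1)
for a in (.18,-.18):
  for sx in(-30,30):
    x=sx*np.cos(a)-5*np.sin(a);z=143+sx*np.sin(a)+5*np.cos(a)
    c=[pj(np.r_[np.r_[.535,.330]+d*x/1e3+n*y*.019,z/1e3]) for y in(1,-1)]
    print(a,sx,c,abs(c[0][0]-c[1][0]))
g=cv2.cvtColor(s["img"],cv2.COLOR_BGR2GRAY)
cv2.imwrite("pics/w2c.png",cv2.resize(g[65:195,235:330],None,fx=4.5,fy=4.5,interpolation=2)*1)
E
```

```text
0.18 -30 [array([312.5,  86.6]), array([254.7,  86.5])] 57.80000000000001
0.18 30 [array([311.5, 178.4]), array([255.1, 178.2])] 56.400000000000006
-0.18 -30 [array([313.9,  88.3]), array([253.5,  88.2])] 60.39999999999998
-0.18 30 [array([310.1, 178.1]), array([256.3, 178. ])] 53.80000000000001
```

View pics/w2c.png

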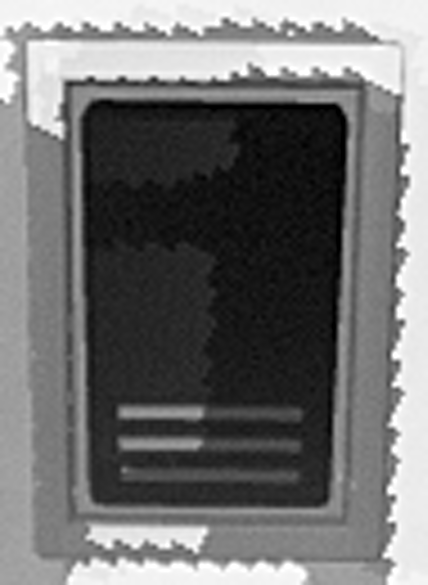

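The taper matches the on state, and the press stopped hard at 23 N at the expected height, so the rocker is fully over. Next is the latch.

Emit:
step_arm(
  linear=[
    [0,0,0],
    [0,0,0],
    [0,0,0],
    [-20,-45,0],
    [-20,-45,0],
  ],
  dr=[
    [0,0,7.7],
    [0,0,7.7],
    [0,0,7.7],
    [0,0,0],
    [0,0,0],
  ],
)

```text
time: 7.15
tcp_pos: [0.6322, 0.2642, 0.2287]
eef_rot: [-180.0, -0.1, -179.8]
force: [1.1, -1.6, -0.5]
finger_gap: 0.0002
grasp_force: 0.0
```

Emit:
step_arm(
  linear=[
    [0,-48,0],
    [0,-48,0],
    [0,-48,0],
    [0,-48,0],
    [0,-44,0],
  ],
  dr=[
    [0,0,0],
    [0,0,0],
    [0,0,0],
    [0,0,0],
    [0,0,0],
  ],
)

```text
time: 7.65
tcp_pos: [0.6322, 0.0253, 0.229]
eef_rot: [180.0, -0.1, 180.0]
force: [0.8, 0.1, -0.3]
finger_gap: 0.0007
grasp_force: 0.0
```

Emit:
step_arm(
  linear=[
    [0,0,25],
    [0,0,25],
    [0,0,0],
  ],
  dr=[
    [0,0,0],
    [0,0,0],
    [0,0,0],
  ],
)

```text
time: 7.95
tcp_pos: [0.6307, 0.0275, 0.1756]
eef_rot: [-180.0, -0.4, 180.0]
force: [-0.2, 0.2, -0.5]
finger_gap: 0.0002
grasp_force: 0.0
```

```bash
python3 - <<'E'
from h import *
st=sense();s=snapshot("wrist");T=wristT(s,st);cv2.imwrite("pics/w3.png",s["img"]);print(st["tcp_pos"],st["eef_rot"])
for l,z in [("latch",.075),("latch_top",.075),("spool",.097)]:
    for o in outline_of("wrist",l):
        ys,xs=np.nonzero(o["pixels"]);P=np.array([at_z(s,p,z,T)[:2] for p in zip(xs,ys)])
        print(l,o["conf"],o["position"],len(xs),P.mean(0).round(4),cv2.minAreaRect((P*1000).astype(np.float32)))
E
```

```text
[0.63073343 0.02753665 0.17562966] [-179.98080774   -0.41769706  179.99018633]
latch 0.8 [280.5, 148.5] 1879 [0.5795 0.0284] ((579.9335327148438, 28.427913665771484), (31.473554611206055, 32.02366256713867), 89.12197875976562)
latch 0.52 [522.7, 279.9] 2299 [0.696  0.2267] ((707.6815795898438, 223.54013061523438), (43.96532440185547, 91.72428131103516), 89.87876892089844)
latch_top 0.97 [281.2, 151.8] 1930 [0.5795 0.0285] ((580.09033203125, 28.731128692626953), (31.945249557495117, 32.40156173706055), 0.018339330330491066)
spool 0.82 [93.1, 147.5] 7007 [ 0.5756 -0.0976] ((577.6714477539062, -96.63238525390625), (55.015594482421875, 70.4499740600586), 0.01344530563801527)
```

View pics/w3.png

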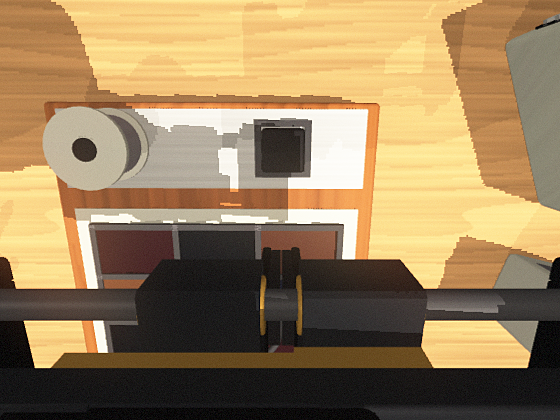

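The picture shows the latch cap at (281,149), square and 32 mm across. The spool at (93,147) is clear of it.

Emit:
step_arm(
  linear=[
    [25,1,0],
    [26,0,20],
    [0,0,35],
    [0,0,25],
    [0,0,0],
  ],
  dr=[
    [0,0,0],
    [0,0,0],
    [0,0,0],
    [0,0,0],
    [0,0,0],
  ],
)

```text
time: 8.65
tcp_pos: [0.5811, 0.0289, 0.0976]
eef_rot: [-180.0, -0.2, -180.0]
force: [-0.4, -0.6, -0.3]
finger_gap: 0.0002
grasp_force: 0.0
```

Tip is at about 0.090, so I need to reach about 0.065.

Emit:
step_arm(
  linear=[
    [0,0,8],
    [0,0,6],
    [0,0,4],
    [0,0,3],
    [0,0,0],
  ],
  dr=[
    [0,0,0],
    [0,0,0],
    [0,0,0],
    [0,0,0],
    [0,0,0],
  ],
)

```text
time: 9.15
tcp_pos: [0.5832, 0.0288, 0.0788]
eef_rot: [180.0, 0.0, -180.0]
force: [-0.2, 0.8, 0.3]
finger_gap: 0.0005
grasp_force: 0.0
```

Emit:
step_arm(
  linear=[
    [0,0,2],
    [0,0,2],
    [0,0,1],
    [0,0,0],
    [0,0,0],
  ],
  dr=[
    [0,0,0],
    [0,0,0],
    [0,0,0],
    [0,0,0],
    [0,0,0],
  ],
)

```text
time: 9.65
tcp_pos: [0.5828, 0.0287, 0.0735]
eef_rot: [180.0, 0.0, -180.0]
force: [0.4, 0.7, 1.9]
finger_gap: 0.0005
grasp_force: 0.8
```

Emit:
step_arm(
  linear=[
    [0,0,1],
    [0,0,1],
    [0,0,1],
    [0,0,0],
  ],
  dr=[
    [0,0,0],
    [0,0,0],
    [0,0,0],
    [0,0,0],
  ],
)

```text
time: 10.05
tcp_pos: [0.5831, 0.0287, 0.0729]
eef_rot: [180.0, 0.0, 180.0]
force: [-9.7, -0.3, 24.7]
finger_gap: 0.0
grasp_force: 12.8
```

Hard stop with the tip at 0.065 m, so the latch is in. On to the station.

Emit:
step_arm(
  linear=[
    [0,0,-20],
    [0,0,-45],
    [0,0,-45],
    [5,-44,-8],
    [5,-44,0],
  ],
  dr=[
    [0,0,0],
    [0,0,0],
    [0,0,0],
    [0,0,0],
    [0,0,0],
  ],
)

```text
time: 10.55
tcp_pos: [0.5735, -0.0592, 0.1906]
eef_rot: [180.0, 0.2, -179.8]
force: [0.4, -1.2, -0.4]
finger_gap: 0.0003
grasp_force: 0.0
```

Emit:
step_arm(
  linear=[
    [5,-48,0],
    [5,-48,0],
    [5,-48,0],
    [0,-48,0],
    [0,-48,0],
  ],
  dr=[
    [0,0,0],
    [0,0,0],
    [0,0,0],
    [0,0,0],
    [0,0,0],
  ],
)

```text
time: 11.05
tcp_pos: [0.557, -0.3009, 0.1882]
eef_rot: [180.0, -0.0, -180.0]
force: [1.1, -0.5, 0.5]
finger_gap: 0.0006
grasp_force: 0.0
```

Emit:
step_arm(
  linear=[
    [0,-16,0],
    [0,0,0],
  ],
  dr=[
    [0,0,0],
    [0,0,0],
  ],
)

```text
time: 11.25
tcp_pos: [0.5562, -0.3184, 0.1878]
eef_rot: [-180.0, -0.1, 179.7]
force: [-0.5, 0.2, -1.2]
finger_gap: 0.0005
grasp_force: 0.0
```

```bash
python3 - <<'E'
from h import *
st=sense();s=snapshot("wrist");T=wristT(s,st);cv2.imwrite("pics/w4.png",s["img"]);print(st["tcp_pos"],st["eef_rot"])
for l,z in [("big_button",.102),("big_button_top",.102),("small_button",.102)]:
    for o in outline_of("wrist",l):
        ys,xs=np.nonzero(o["pixels"]);P=np.array([at_z(s,p,z,T)[:2] for p in zip(xs,ys)])
        print(l,o["conf"],o["position"],len(xs),P.mean(0).round(4),cv2.minAreaRect((P*1000).astype(np.float32)))
E
```

```text
[ 0.55617447 -0.31835591  0.18775498] [-1.79957409e+02 -1.12049887e-01  1.79731584e+02]
big_button 0.97 [280.4, 153.3] 2006 [ 0.507  -0.3178] ((507.0053405761719, -317.6529235839844), (34.70811462402344, 33.75064468383789), 45.381813049316406)
big_button_top 0.57 [280.7, 155.2] 2086 [ 0.5074 -0.3179] ((507.71466064453125, -317.64300537109375), (34.8502311706543, 35.0977783203125), 89.761474609375)
big_button_top 0.19 [533.4, 234.9] 3898 [ 0.5659 -0.1351] ((565.9911499023438, -131.49459838867188), (65.2042007446289, 46.73414993286133), 57.807472229003906)
small_button 0.82 [167.4, 126.6] 432 [ 0.4881 -0.3937] ((488.2571105957031, -393.5311279296875), (16.637310028076172, 13.829730987548828), 89.75717163085938)
```

View pics/w4.png

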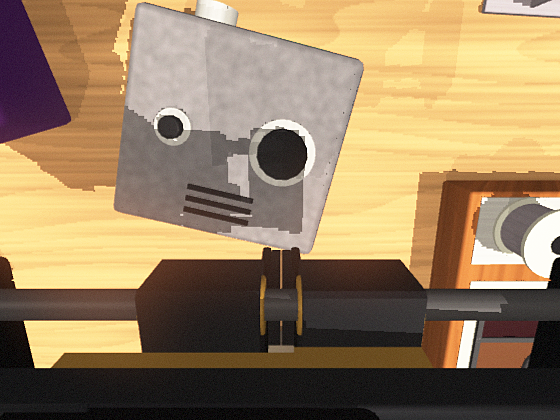

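The picture shows the grey station with its big button at (281,154), 35 mm across, and the small button at (167,127). I'll press the big one.

Emit:
step_arm(
  linear=[
    [24,0,0],
    [24,1,15],
    [0,0,30],
    [0,0,18],
    [0,0,0],
  ],
  dr=[
    [0,0,0],
    [0,0,0],
    [0,0,0],
    [0,0,0],
    [0,0,0],
  ],
)

```text
time: 11.95
tcp_pos: [0.5091, -0.3116, 0.1233]
eef_rot: [179.9, -0.2, -179.9]
force: [-0.3, 0.2, 0.2]
finger_gap: 0.0006
grasp_force: 0.0
```

Emit:
step_arm(
  linear=[
    [1,-5,3],
    [0,0,3],
    [0,0,3],
    [0,0,0],
  ],
  dr=[
    [0,0,0],
    [0,0,0],
    [0,0,0],
    [0,0,0],
  ],
)

```text
time: 12.35
tcp_pos: [0.5089, -0.3192, 0.1165]
eef_rot: [180.0, 0.0, -180.0]
force: [-0.3, 0.2, 0.7]
finger_gap: 0.0005
grasp_force: 0.0
```

Emit:
step_arm(
  linear=[
    [0,0,3],
    [0,0,2],
    [0,0,2],
    [0,0,2],
    [0,0,0],
  ],
  dr=[
    [0,0,0],
    [0,0,0],
    [0,0,0],
    [0,0,0],
    [0,0,0],
  ],
)

```text
time: 12.85
tcp_pos: [0.5089, -0.3193, 0.1075]
eef_rot: [180.0, 0.0, -180.0]
force: [-0.0, 0.6, 2.5]
finger_gap: 0.0005
grasp_force: 1.3
```

Tip is at 0.0995 with a force of 2.5 N, which is about 2.5 mm of travel. Continuing.

Emit:
step_arm(
  linear=[
    [0,0,2],
    [0,0,2],
    [0,0,1],
    [0,0,0],
    [0,0,0],
  ],
  dr=[
    [0,0,0],
    [0,0,0],
    [0,0,0],
    [0,0,0],
    [0,0,0],
  ],
)

```text
time: 13.35
tcp_pos: [0.5089, -0.3193, 0.1026]
eef_rot: [180.0, 0.0, -180.0]
force: [-0.8, 0.6, 5.5]
finger_gap: 0.0009
grasp_force: 2.4
```

Emit:
step_arm(
  linear=[
    [0,0,1],
    [0,0,1],
    [0,0,0],
  ],
  dr=[
    [0,0,0],
    [0,0,0],
    [0,0,0],
  ],
)

```text
time: 13.65
tcp_pos: [0.509, -0.3194, 0.1022]
eef_rot: [180.0, 0.1, 180.0]
force: [-7.3, 4.7, 19.9]
finger_gap: 0.0008
grasp_force: 9.8
```

Fully down, hard stop at 20 N. Lifting straight up.

Emit:
step_arm(
  linear=[
    [0,0,-5],
    [0,0,-15],
    [0,0,-40],
    [0,0,-40],
    [0,0,0],
  ],
  dr=[
    [0,0,0],
    [0,0,0],
    [0,0,0],
    [0,0,0],
    [0,0,0],
  ],
)

```text
time: 14.15
tcp_pos: [0.5108, -0.3211, 0.2067]
eef_rot: [-179.8, 0.5, 180.0]
force: [-0.6, -0.2, 0.1]
finger_gap: 0.0003
grasp_force: 0.0
```

Emit:
step_arm(
  linear=[
    [30,0,-20],
    [30,0,0],
    [0,0,0],
    [0,0,0],
    [0,0,0],
  ],
  dr=[
    [0,0,0],
    [0,0,0],
    [0,0,0],
    [0,0,0],
    [0,0,0],
  ],
)

```text
time: 14.65
tcp_pos: [0.4494, -0.3189, 0.2204]
eef_rot: [180.0, 0.0, -179.9]
force: [0.6, 0.6, -0.1]
finger_gap: 0.0004
grasp_force: 0.0
```

```bash
python3 - <<'E'
from h import *
st=sense();print(st["tcp_pos"],st["force"])
s=snapshot("top");a=s["img"];cv2.imwrite("pics/top9.png",cv2.resize(a[80:350,40:540],(800,432),interpolation=2))
E
```

```text
[ 0.44944787 -0.31891743  0.22038729] [ 0.56528353  0.55899098 -0.05901624]
```

View pics/top9.png

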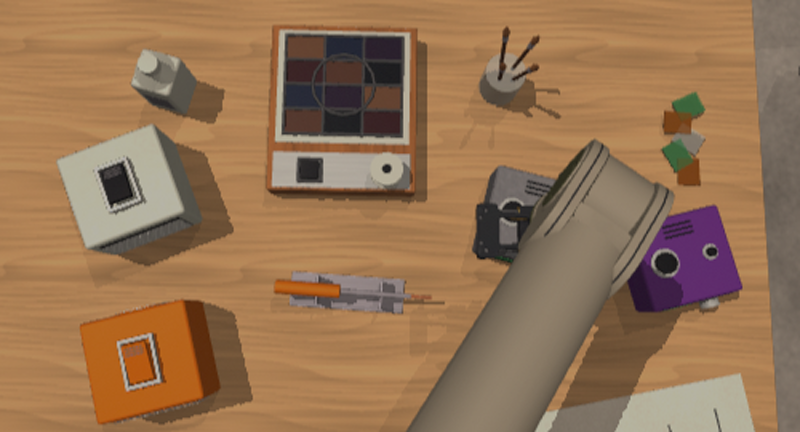

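The top view shows everything where it started: bottle (160,78), jar (503,78), spool (388,168) and iron stand (345,290). The hand is clear, above the station.

```bash
python3 -c "
from workcell import finish_job
print(finish_job())"
```

```text
the job is handed in; nothing more can be done
None
```

I pressed the rocker over, the latch in and the big button down and released, in that order. Each press ended at a hard stop, nothing else had moved in the final top view, and the hand was clear when I handed the job in (no verdict was returned).

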